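Click the marking guide home and lay the straightedge against it

TASK

We are marking the knob line on the blue drawer front: first, with the brass straightedge still lying on the worktop, push the aluminium marking guide along its rail to the robot's left until it clicks home against the end stop. Then fetch the straightedge and lay it flat on the drawer front, one long edge flush against the guide's right-hand face and one end close to the rail. Let go of it, with the guide still clicked home and the other things on the worktop left where they are.

Things in the scene. Friction and masses are not known exactly. Their poses are not given: they have to be found in the camera images.
- panel: Navy-blue flat drawer front, 200 (x) x 330 (y) x 18 mm, lying fixed on a 3 mm rubber mat (230 x 360 mm); its upper face is 21 mm above the worktop and bare but for the rail and the guide. Origin: centre of the mat's underside, on the worktop; z up.
- rail_mid (a point): Middle of the top of the fixed aluminium rail on the drawer front; axes as the panel's. Rail 24 (x) x 330 (y) x 12 mm, its top 33 mm above the worktop, along the far long edge. On it two dark end stops, 30 mm wide in x, top 51 mm above the worktop, at y = 66 to 80 mm (home end) and -104 to -90 mm; a dark screw clamp, top 53 mm up, at y = +-145 mm.
- guide (a joint): Slide of the guide along panel +y (robot's left), m: 0 at the right stop, 0.12 home at the left stop; guide centre at panel y = joint - 0.072. Friction 1 to 2 N. A sprung ball meets a ridge on the rail from about 0.104 (about 9 N to push past); beyond 0.1125 the guide snaps by itself to 0.12 and is held, about 9 N to pull back. Let go short of that it is not engaged.
- guide_face (a point): Centre of the lower edge of the guide's flat right-hand (-y) face, at the drawer front's upper face; axes as the panel's; moves with the guide. Guide: aluminium block 36 mm wide (y); this face spans x -37 to +37 mm and 1.5 to 37 mm high, then (x 37 to 71) the block goes on over the rail, same width and top. The rail's near side is at x = +41 mm.
- bar: The straightedge: plain solid brass bar, 200 (x) x 30 (y) x 12 (z) mm, about 0.6 kg, loose, lying flat on the worktop to the robot's right of the drawer front, roughly pointing along world x. Origin: centre of its underside; x along its length, y across.
- bar_center (a point): Centre of the straightedge, 6 mm above its underside; axes as the bar's.
- screwdriver: Loose screwdriver about 200 mm long with a black handle, lying along its x, near the straightedge (either may be the one farther right). Origin under its middle. Leave it.
- bowl: White bowl, 130 mm across, 60 mm high, on the far right of the work. Origin: centre of its foot. Leave it.
- jar: Glass jar with steel cap, 72 mm diameter, 100 mm high, left of the drawer front. Origin: centre of its foot. Leave it.
- knob: Small brass cabinet knob standing on its foot, 30 mm across and high, to the far left. Origin: centre of its foot. Leave it.
There are look-alikes about, which are no part of the job. There is more than one size of the bar; the one meant has the size given above.

How it is judged:
By the outcome, as a careful person would: the job done as asked, in the order asked, and still so for the second after the job is handed in, with the robot touching nothing.
It also fails if it takes over 64 s, if anything falls off the work surface, if the arm or the gripper's body presses on something with over 40 N, if the wrist force passes 120 N, or if a joint passes its speed limit or range.

ROBOT

A 6-joint arm with a two-finger parallel gripper is mounted at the origin on the work surface. World frame = base frame: x ahead of the robot, y to its left, z up, the work surface at z = 0. Lengths are in m, angles in rad, forces in N, time in s.
With the tool pointing down it reaches from about 0.35 to 0.775 m from the base axis. Payload 5.5 kg.
Tool frame: the origin (TCP) lies at the very end of the fingers, on their centre line; the grasp point (between the pads) lies 19 mm behind it (bot.tcp_to_grasp is the distance from the TCP to the grasp point, in m); z points along the fingers, y is the line along which they close (so a half turn about z gives the same grasp; the last joint's range is limited). The gripper opens to 85 mm and grips with 20 to 120 N. Pads are 22 mm wide; open, the fingers measure 114 mm over their backs; the gripper's body (76 mm by 85 mm) begins 54 mm behind the grasp point. The pads swing forward as they close: fully open they stand 13 mm farther back than shut.
Start: joints at [1.196, 0.313, 0.046, 1.304, 0, 1.431], TCP at [0.134, 0.559, 0.231] pointing down, gripper open.
Joint ranges: [-2.76, 2.76], [-0.86, 1.69], [-1.03, 1.26], [-2.2, 2.34], [-1.47, 1.5], [-3.14, 3.14]. Speed limits (rad/s): [2.57, 2.57, 3.14, 3.14, 3.14, 3.14].

INTERFACE

Orientations are given as a rotation vector (axis times angle).
In Python, from workcell import bot, eyes gives the robot as it stands.
- The arm moves only by the shell command python3 -m jog 'ROWS'. ROWS is JSON, a list of rows, each a list of 7 numbers: the shift along the tool's x, y, z scaled (see below), then the turn, a rotation vector about the tool's x, y, z scaled (see below), then the finger opening in mm, from 0 to 85.4. A call has 1 to 20 rows; each row shifts and turns the commanded pose from where the row before left it, along the tool's axes as they then stand; what a row does not reach is not made up. The controller multiplies each number of a shift by 0.03 m and each number of a turn by 0.1 rad. A row lasts 1/10 s, in which the tool goes at most 50 mm and 8.59 degrees, less where a joint would pass 70% of its speed; a pose out of reach is approached as far as the arm can. A call with a number of a shift or a turn outside -1 to 1 is refused whole. A call with a gripper value outside its range is refused whole. The fingers move at their own pace and stop on an object; the grip force is fixed at half the most. Time passes only in rows, so rows that do not move let the fingers close. It gives the time, the measured TCP pose, the force, the opening and the grip force at its end, in the units of the state.
- bot.get_state(): the state, without advancing time (a new reading comes with each control period).
- eyes.snapshot(name): name is "side" or "top" or "wrist"; returns the picture (384x512x3 uint8, blue, green, red); there is no depth.
- eyes.calibration(name): a dict with "mtx" (3x3 intrinsics, pixels), "rvec" (rotation vector, rad) and "tvec" (3), from world to camera coordinates, as OpenCV has them. Camera axes: x right, y down, z forward; pixel columns grow to the right and rows downward; lengths in m; the calibration is good to about 2 mm. A picture is of the moment at which its call begins: read the wrist's pose just before it. calibration takes no time and is no camera call; for the wrist camera it gives the pose at the moment of the call.
- bot.finish_job(): hands the job in; it is judged then, once.
The state is a dict: "clock": time; "joint_pos": joint angles; "joint_velocities": joint speeds; "effort": joint torques, N m; "tool_pos": TCP position; "orientation": TCP orientation; "force": force on the tool from outside, world axes, zero at the start; "moment": the same for the moment, N m; "width": opening from 0.0 (shut) to 1.0 (fully open); "gripper_force": force on a finger pad.
Only numpy, scipy, OpenCV 4.12 (cv2) and the standard library are available. Lean on these libraries where they do the work, as an engineer would, in place of code of your own. Each camera call takes 0.05 s, during which the arm holds its last target. There are 200 camera calls.

## Working session

There is one attempt and no reset: what is moved stays moved. The work goes in short steps, Python scripts to look and compute and a shell command to move; the robot and the scene stay as the last step left them, time stands still between calls to the robot, and variables do not carry over. Pictures are saved under pics/ and viewed, at most 10 in all, crops included, and the job is handed in when it is done.

```bash
mkdir -p pics; ls
python3 - <<'E'
from workcell import bot, eyes
import cv2, numpy as np
a=eyes.snapshot("top"); b=eyes.snapshot("side")
cv2.imwrite("pics/top0.png",a); cv2.imwrite("pics/side0.png",b)
for n in("top","side","wrist"):
    c=eyes.calibration(n); R=cv2.Rodrigues(np.array(c["rvec"]))[0]; print(n,np.round(c["mtx"],1).tolist(),(-R.T@np.ravel(c["tvec"])).round(3))
print(bot.get_state())
E
```

```text
pics
top [[419.3, 0.0, 252.9], [0.0, 419.3, 191.4], [0.0, 0.0, 1.0]] [ 0.468 -0.036  1.381]
side [[352.9, 0.0, 260.4], [0.0, 352.9, 196.6], [0.0, 0.0, 1.0]] [0.37  0.954 0.624]
wrist [[275.2, 0.0, 255.1], [0.0, 275.2, 194.6], [0.0, 0.0, 1.0]] [0.058 0.577 0.373]
{'clock': 0.1, 'joint_pos': array([ 1.19641371e+00,  3.13922105e-01,  4.51099210e-02,  1.30363319e+00,
       -2.75779619e-05,  1.43119118e+00]), 'joint_velocities': array([-9.64464782e-05, -9.36743839e-04,  2.35473204e-03, -1.28068013e-03,
        6.39055369e-04, -2.22100031e-04]), 'effort': array([ 2.68631571e-03, -4.81726599e+01,  2.99243671e+01,  1.27366197e-02,
       -1.37944094e-04,  1.32049882e-05]), 'tool_pos': array([0.13360997, 0.55878627, 0.23050697]), 'orientation': array([-3.67895065e-01, -3.11958098e+00,  2.51594167e-03]), 'force': array([ 0.14538702, -0.21738727,  0.23524653]), 'moment': array([-0.07440059, -0.00412397,  0.01463758]), 'gripper_force': 0.0, 'width': 1.000765585627117}
```

View pics/top0.png

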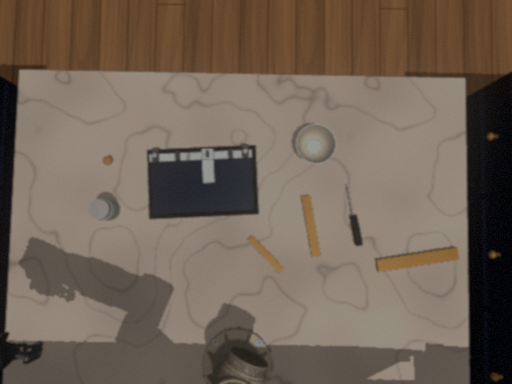

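View pics/side0.png

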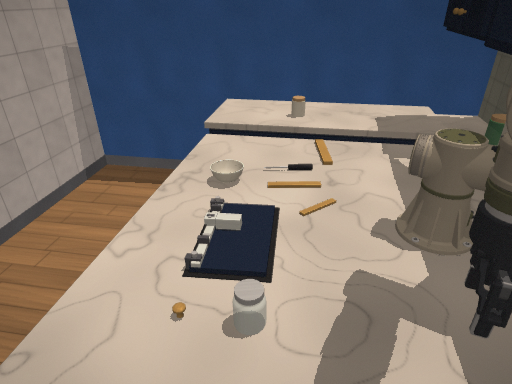

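Top view: the panel is centred near (203,182) with the guide at (208,165). There are three brass bars: (311,225), (265,253) which is small, and (417,259) which is large. The screwdriver is at (352,215), bowl (314,143), jar (103,207) and knob (108,160). I'll measure the bar sizes to choose between them.

```bash
cat > h.py <<'E'
from workcell import bot, eyes
import cv2, numpy as np
from scipy.spatial.transform import Rotation as Ro
def ray(c,px,z):
    """pixels -> world points on plane z"""
    px=np.array(px,float).reshape(-1,2); R=cv2.Rodrigues(np.array(c["rvec"],float))[0]; o=-R.T@np.ravel(c["tvec"])
    d=np.c_[px,np.ones(len(px))]@np.linalg.inv(np.array(c["mtx"])).T@R
    return o+d*((z-o[2])/d[:,2])[:,None]
def pix(c,P):
    return cv2.projectPoints(np.array(P,float).reshape(-1,1,3),np.array(c["rvec"],float),np.array(c["tvec"],float),np.array(c["mtx"]),None)[0].reshape(-1,2)
def blobs(im,lo,hi,amin=60):
    m=cv2.inRange(cv2.cvtColor(im,cv2.COLOR_BGR2HSV),lo,hi)
    return [k for k in cv2.findContours(m,cv2.RETR_EXTERNAL,cv2.CHAIN_APPROX_NONE)[0] if cv2.contourArea(k)>amin]
def rect(c,k,z):
    """min-area rectangle of contour in world plane z: centre, (long,short), yaw of long side"""
    P=ray(c,k.reshape(-1,2),z)[:,:2]; (x,y),(w,h),a=cv2.minAreaRect((P*1000).astype(np.float32))
    if w<h: w,h,a=h,w,a+90
    return np.round([x,y,w,h,(a+90)%180-90],1)
BRASS=((10,100,60),(28,255,255)); NAVY=((100,60,5),(130,255,80))
E
python3 - <<'E'
from h import *
im=cv2.imread("pics/top0.png"); c=eyes.calibration("top")
for k in blobs(im[:290],*BRASS): print("brass",cv2.boundingRect(k),rect(c,k,.012))
for k in blobs(im[:290],(0,0,0),(180,255,60),40): print("dark",cv2.boundingRect(k),rect(c,k,.018))
hsv=cv2.cvtColor(im,cv2.COLOR_BGR2HSV)
print(hsv[190,180],hsv[170,208],hsv[225,311])
cv2.imwrite("pics/crop0.png",cv2.resize(im[135:280,140:400],None,fx=3,fy=3,interpolation=cv2.INTER_CUBIC))
E
```

```text
brass (376, 247, 83, 25) [ 342.8 -579.   267.    41.2  -80.1]
brass (248, 236, 35, 36) [351.5 -85.3 148.3  20.6  46.2]
brass (302, 195, 18, 61) [ 445.3 -231.4  197.8   28.8   10.8]
brass (0, 0, 512, 95) [1036.5  -46.  1719.6  322.5  -88.8]
dark (351, 216, 10, 29) [ 433.  -376.6   93.4   19.8   11.6]
dark (158, 148, 43, 5) [682.  201.6 137.5  10.4 -85.9]
dark (149, 146, 109, 72) [580.2 122.9 348.4 219.4 -86. ]
dark (214, 146, 29, 4) [693.2  41.7  91.9   9.  -86.4]
dark (467, 72, 45, 218) [ 607.9 -813.4  718.4  146.2   -1.1]
dark (0, 65, 22, 225) [ 5.902e+02  7.699e+02  7.317e+02  6.820e+01 -7.000e-01]
[118  64  48] [ 60   5 151] [ 17 146 145]
```

View pics/crop0.png

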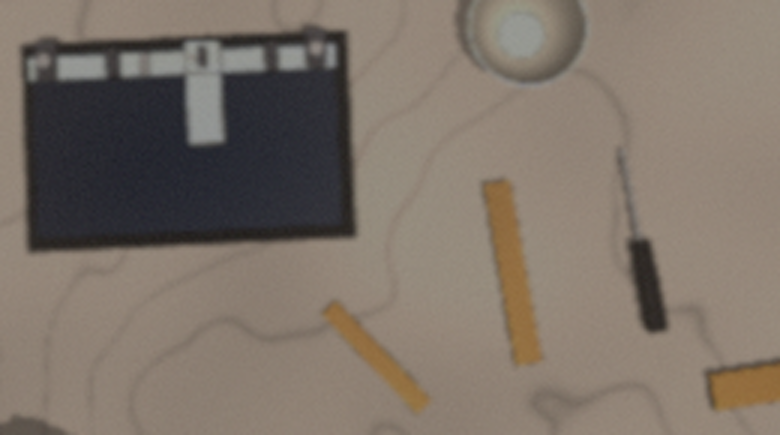

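Crop: the target bar runs from (497,180) to (528,362). It measures 198x29 mm, which matches the description. The others measure 148x21 and 267x41. The guide is about mid-rail at (204,90), so its joint is around 0.047. I'll plan the move to above the panel.

```bash
cat >> h.py <<'E'
def plan(p,yaw,n):
    """turn (units total) then shift (units per row, n rows) to reach TCP p with tool y along world yaw+90 deg, tool z down"""
    s=bot.get_state(); R=Ro.from_rotvec(s["orientation"]); best=None
    for y in (yaw,yaw+180):
        a=np.radians(y); T=Ro.from_matrix(np.array([[-np.cos(a),-np.sin(a),0],[-np.sin(a),np.cos(a),0],[0,0,-1]]).T@np.diag([1,1,1]) if 0 else np.c_[[-np.cos(a),-np.sin(a),0],[-np.sin(a),np.cos(a),0],[0,0,-1]])
        v=(R.inv()*T).as_rotvec()
        if best is None or np.linalg.norm(v)<np.linalg.norm(best[0]): best=(v,T,y)
    v,T,y=best; d=np.array(p)-s["tool_pos"]
    print("pos",s["tool_pos"].round(4),"F",s["force"].round(1),"w",round(s["width"]*85.4,1),"t",round(s["clock"],1),"j6",s["joint_pos"][5].round(2))
    print("turn units",(v/.1).round(2),"| shift/row in target frame",(T.inv().apply(d)/.03/n).round(3),"| unturned",(R.inv().apply(d)/.03/n).round(3))
E
sed -i 's/T=Ro.from_matrix(.* else /T=Ro.from_matrix(/' h.py
python3 - <<'E'
from h import *
print(Ro.from_rotvec(bot.get_state()["orientation"]).as_matrix().round(2))
c=eyes.calibration("wrist");print(cv2.Rodrigues(np.array(c["rvec"]))[0].round(2))
plan([.50,.06,.25],4,16)
E
```

```text
[[-0.97  0.23 -0.  ]
 [ 0.23  0.97 -0.  ]
 [ 0.   -0.   -1.  ]]
[[ 0.23  0.97 -0.  ]
 [ 0.93 -0.22  0.3 ]
 [ 0.29 -0.07 -0.95]]
pos [0.1336 0.5588 0.2305] F [ 0.1 -0.2  0.2] w 85.5 t 0.1 j6 1.43
turn units [-0.02 -0.   -3.05] | shift/row in target frame [-0.689 -1.09  -0.041] | unturned [-0.984 -0.833 -0.039]
```

```bash
python3 -m jog '[[0,0,0,0,0,-0.76,0],[0,0,0,0,0,-0.76,0],[0,0,0,0,0,-0.76,0],[0,0,0,0,0,-0.76,0],[-0.63,-1,0,0,0,0,0],[-0.63,-1,0,0,0,0,0],[-0.63,-1,0,0,0,0,0],[-0.63,-1,0,0,0,0,0],[-0.63,-1,0,0,0,0,0],[-0.63,-1,0,0,0,0,0],[-0.63,-1,0,0,0,0,0],[-0.63,-1,0,0,0,0,0],[-0.63,-1,0,0,0,0,0],[-0.63,-1,0,0,0,0,0],[-0.63,-1,0,0,0,0,0],[-0.63,-1,0,0,0,0,0],[-0.63,-1,0,0,0,0,0],[-0.63,-1,0,0,0,0,0],[-0.63,-1,0,0,0,0,0],[-0.63,-1,0,0,0,0,0]]'
python3 -m jog '[[-0.3,-0.6,0,0,0,0,0],[0,0,0,0,0,0,0],[0,0,0,0,0,0,0]]'
python3 - <<'E'
from h import *
c=eyes.calibration("wrist"); im=eyes.snapshot("wrist"); cv2.imwrite("pics/w1.png",im)
np.save("w1.npy",c,allow_pickle=True)
plan([.55,.02,.06],4,6)
for k in blobs(im,*NAVY,2000): print(rect(c,k,.021),cv2.boundingRect(k))
print(cv2.cvtColor(im,cv2.COLOR_BGR2HSV)[150:330:30,150:400:40].tolist())
E
```

```text
clock: 2.1
tool_pos: [0.4691, 0.1, 0.231]
orientation: [0.108, -3.139, -0.0]
force: [0.5, 1.0, -0.4]
width: -0.001
gripper_force: 0.0
clock: 2.4
tool_pos: [0.4784, 0.0838, 0.2308]
orientation: [0.107, -3.138, -0.001]
force: [0.4, -0.3, 0.1]
width: -0.001
gripper_force: 0.0
pos [0.4782 0.0843 0.2309] F [-1.1 -0.1 -0.9] w 0.2 t 2.5 j6 -0.06
turn units [ 0.01 -0.01 -0.01] | shift/row in target frame [-0.373 -0.384  0.95 ] | unturned [-0.374 -0.385  0.949]
[566.9 132.2 308.2 166.  -86.1] (179, 177, 216, 109)
[[[22, 36, 227], [21, 40, 223], [19, 43, 218], [21, 40, 221], [18, 45, 154], [18, 45, 153], [20, 38, 227]], [[20, 41, 156], [113, 46, 72], [111, 52, 69], [111, 53, 68], [116, 42, 49], [116, 43, 47], [112, 58, 66]], [[22, 34, 226], [113, 63, 69], [110, 84, 64], [111, 78, 46], [111, 83, 43], [111, 79, 45], [113, 64, 64]], [[22, 34, 227], [110, 70, 66], [110, 95, 62], [27, 23, 102], [108, 101, 43], [108, 77, 43], [112, 59, 65]], [[22, 36, 226], [110, 71, 65], [90, 15, 35], [30, 8, 34], [110, 93, 41], [109, 89, 60], [12, 23, 56]], [[21, 31, 57], [0, 5, 50], [120, 7, 35], [0, 0, 31], [0, 0, 31], [0, 7, 35], [23, 30, 226]]]
```

View pics/w1.png

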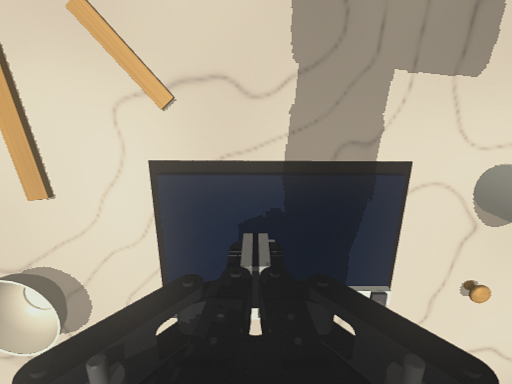

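The wrist view shows the near mat corners at (150,161) and (412,162), the near panel edge at row ~174, and fingers covering the guide. I'll compute the panel pose from edge fits.

Run:
```python
from h import *
im=cv2.imread("pics/w1.png"); c=np.load("w1.npy",allow_pickle=True).item()
g=cv2.GaussianBlur(cv2.cvtColor(im,cv2.COLOR_BGR2GRAY),(3,3),0).astype(int)
def edge_col(cols,r0,r1): return [(u,r0+np.argmin(np.diff(g[r0:r1,u]))+.5) for u in cols]
def edge_row(rows,u0,u1,s): return [(u0+np.argmax(s*np.diff(g[v,u0:u1]))+.5,v) for v in rows]
def fit(P):
    vx,vy,x,y=cv2.fitLine(P[:,:2].astype(np.float32),cv2.DIST_HUBER,0,1e-4,1e-4).ravel(); return np.array([x,y]),np.array([vx,vy])
N=fit(ray(c,edge_col(range(165,280,3),150,171),.003)); L=fit(ray(c,edge_row(range(180,270,3),140,175,-1),.003)); Rr=fit(ray(c,edge_row(range(180,270,3),385,420,1),.003))
for n,(p,d) in zip("NLR",(N,L,Rr)): print(n,p.round(4),np.degrees(np.arctan(d[1]/d[0])).round(2))
def inter(A,B): t=np.linalg.solve(np.c_[A[1],-B[1]],B[0]-A[0]); return A[0]+t[0]*A[1]
a,b=inter(N,L),inter(N,Rr); print("corners",a,b,np.linalg.norm(a-b))
yaw=np.arctan2(b[1]-a[1],b[0]-a[0])-np.pi/2; ctr=(a+b)/2+.115*np.array([np.cos(yaw),np.sin(yaw)])
print("panel centre",ctr.round(4),"yaw",np.degrees(yaw).round(2))
# guide in top view: bright pixels, at z .058
t=cv2.imread("pics/top0.png"); ct=eyes.calibration("top"); h=cv2.cvtColor(t,cv2.COLOR_BGR2HSV)
M=np.array([[np.cos(yaw),-np.sin(yaw)],[np.sin(yaw),np.cos(yaw)]])
for v in (170,173,176):
    r=t[v,195:222].max(1).astype(int); e=[195+np.argmax(np.diff(r))+.5,195+np.argmin(np.diff(r))+.5]
    print(v,r.tolist(),((ray(ct,[(u,v) for u in e],.058)[:,:2]-ctr)@M).round(4).tolist())
```

```text
N [0.4702 0.0563] -86.13
L [ 0.5848 -0.0548] 3.57
R [0.5289 0.3015] 3.94
corners [ 0.47821665 -0.06146733] [0.45399165 0.29633692] 0.3586234
panel centre [0.5808 0.1252] yaw 3.87
170 [45, 48, 48, 48, 45, 49, 73, 112, 139, 148, 150, 149, 152, 151, 150, 148, 149, 140, 114, 76, 51, 47, 50, 52, 49, 53, 51] [[0.0332, -0.0057], [0.0313, -0.0437]]
173 [47, 51, 45, 48, 44, 50, 63, 97, 129, 146, 149, 148, 152, 151, 146, 149, 149, 143, 121, 86, 56, 50, 50, 49, 50, 49, 50] [[0.0237, -0.0053], [0.0218, -0.0433]]
176 [47, 50, 47, 52, 48, 47, 64, 95, 129, 147, 150, 150, 149, 150, 149, 152, 149, 146, 129, 98, 62, 51, 50, 52, 50, 49, 51] [[0.014, -0.0081], [0.0121, -0.046]]
```

```bash
cat >> h.py <<'E'
ctr=np.array([.5808,.1252]); yaw=np.radians(3.87); M=np.array([[np.cos(yaw),-np.sin(yaw)],[np.sin(yaw),np.cos(yaw)]])
def W(x,y): return (ctr+M@[x,y]).tolist()
def P(w): return (np.array(w)[:2]-ctr)@M
E
python3 - <<'E'
from h import *
plan(W(.01,-.09)+[.231],3.87,5); plan(W(.01,-.09)+[.032],3.87,7)
E
```

```text
pos [0.4782 0.0843 0.2309] F [-1.1 -0.1 -0.9] w 0.2 t 2.5 j6 -0.06
turn units [ 0.01 -0.01  0.02] | shift/row in target frame [-0.768 -0.374 -0.   ] | unturned [-0.767 -0.376 -0.002]
pos [0.4782 0.0843 0.2309] F [-1.1 -0.1 -0.9] w 0.2 t 2.5 j6 -0.06
turn units [ 0.01 -0.01  0.02] | shift/row in target frame [-0.548 -0.267  0.947] | unturned [-0.549 -0.269  0.947]
```

```bash
python3 -m jog '[[-0.77,-0.375,0,0,0,0,0],[-0.77,-0.375,0,0,0,0,0],[-0.77,-0.375,0,0,0,0,0],[-0.77,-0.375,0,0,0,0,0],[-0.77,-0.375,0,0,0,0,0],[0,0,0.95,0,0,0,0],[0,0,0.95,0,0,0,0],[0,0,0.95,0,0,0,0],[0,0,0.95,0,0,0,0],[0,0,0.95,0,0,0,0],[0,0,0.95,0,0,0,0],[0,0,0.95,0,0,0,0],[0,0,0,0,0,0,0],[0,0,0,0,0,0,0]]'
python3 - <<'E'
from h import *
plan(W(.01,.016)+[.032],3.87,10); print(P(bot.get_state()["tool_pos"]))
E
```

```text
clock: 3.85
tool_pos: [0.5972, 0.037, 0.0319]
orientation: [0.111, -3.138, -0.001]
force: [-0.6, 0.0, 0.4]
width: 0.005
gripper_force: 0.0
pos [0.5972 0.037  0.0319] F [-0.6  0.   0.4] w 0.4 t 3.9 j6 -0.14
turn units [ 0.   -0.01  0.03] | shift/row in target frame [ 0.001  0.35  -0.   ] | unturned [ 0.    0.35 -0.  ]
[ 0.010437   -0.08912285]
```

```bash
python3 -m jog '[[0,0.35,0,0,0,0,0],[0,0.35,0,0,0,0,0],[0,0.35,0,0,0,0,0],[0,0.3,0,0,0,0,0],[0,0.3,0,0,0,0,0],[0,0.3,0,0,0,0,0],[0,0.3,0,0,0,0,0],[0,0.3,0,0,0,0,0],[0,0.3,0,0,0,0,0]]'
python3 -m jog '[[0,0.1,0,0,0,0,0],[0,0.1,0,0,0,0,0]]'
python3 -m jog '[[0,0.1,0,0,0,0,0],[0,0.1,0,0,0,0,0]]'
python3 - <<'E'
from h import *
print(P(bot.get_state()["tool_pos"]))
cv2.imwrite("pics/t2.png",eyes.snapshot("top"))
cv2.imwrite("pics/s2.png",eyes.snapshot("side"))
E
```

```text
clock: 4.75
tool_pos: [0.5922, 0.1218, 0.0318]
orientation: [-0.108, 3.14, -0.0]
force: [1.4, -2.4, 0.9]
width: 0.001
gripper_force: 1.1
clock: 4.95
tool_pos: [0.5914, 0.1268, 0.0316]
orientation: [0.109, -3.139, 0.003]
force: [0.9, -9.6, 1.5]
width: 0.001
gripper_force: 4.6
clock: 5.15
tool_pos: [0.5914, 0.1277, 0.0317]
orientation: [0.103, -3.139, 0.018]
force: [0.7, -27.1, 2.8]
width: -0.001
gripper_force: 12.9
[0.01071019 0.00180578]
```

Run:
```python
from h import *
t=cv2.imread("pics/t2.png")[130:225,140:265]; s=cv2.imread("pics/s2.png")[170:290,160:320]
t=cv2.resize(t,(700,290*2-48),interpolation=3)[:, :]; s=cv2.resize(s,None,fx=3,fy=3,interpolation=3)
cv2.imwrite("pics/v2.png",np.hstack([cv2.resize(t,(400,304)),cv2.resize(s,(400,304))]))
```

```text
(no output)
```

View pics/v2.png

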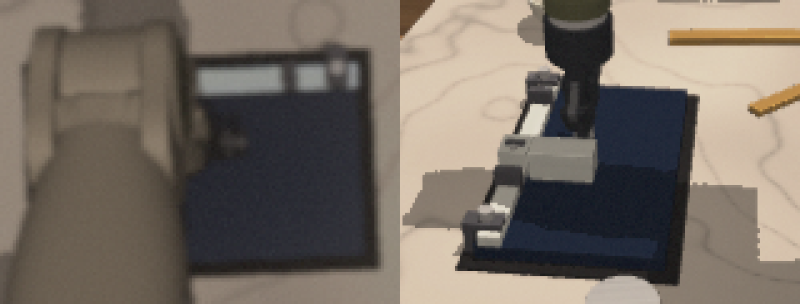

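In the side view the guide appears to touch the home stop, with crop corner (597,140). I'll compare the home and short-of-home guide corners by projection.

Run:
```python
from h import *
c=eyes.calibration("side"); s=cv2.imread("pics/s2.png")
for j in (.106,.1125,.12):
    q=[W(x,j-.072+dy)+[z] for x,dy,z in ((-.037,.018,.058),(-.037,.018,.0225),(.071,.018,.058),(-.037,-.018,.058))]
    p=pix(c,q); print(j,p.round(1).tolist()," in crop",((p-[160,170])*2.5+[400,0]).round(0).tolist())
print(s[215:250,225].max(1).tolist()); print(s[232,225:250].max(1).tolist()) 
print(pix(c,[W(-.1,.165)+[.021],W(-.1,-.165)+[.021],W(.041,.066)+[.033]]))
```

```text
0.106 [[247.0, 232.4], [247.3, 242.7], [208.5, 230.3], [248.6, 225.0]]  in crop [[617.0, 156.0], [618.0, 182.0], [521.0, 151.0], [622.0, 138.0]]
0.1125 [[246.7, 233.8], [247.0, 244.2], [208.0, 231.6], [248.4, 226.3]]  in crop [[617.0, 159.0], [617.0, 185.0], [520.0, 154.0], [621.0, 141.0]]
0.12 [[246.3, 235.4], [246.6, 245.8], [207.4, 233.2], [248.0, 227.8]]  in crop [[616.0, 163.0], [617.0, 190.0], [518.0, 158.0], [620.0, 145.0]]
[33, 30, 30, 44, 56, 54, 55, 42, 40, 105, 137, 144, 143, 141, 141, 144, 146, 130, 128, 127, 128, 127, 127, 125, 125, 124, 68, 41, 37, 39, 39, 40, 36, 38, 39]
[130, 131, 132, 134, 133, 132, 126, 129, 131, 128, 130, 130, 95, 93, 57, 56, 58, 57, 56, 57, 58, 56, 57, 58, 56]
[[266.23628511 271.82543636]
 [274.60729347 204.69578014]
 [218.66797779 241.15249777]]
```

Run:
```python
from h import *
c=eyes.calibration("side"); ct=eyes.calibration("top")
mat=[W(x,y)+[.003] for x,y in((-.115,-.18),(-.115,.18),(.115,.18),(.115,-.18))]
pan=[W(x,y)+[.021] for x,y in((-.1,-.165),(-.1,.165),(.1,.165),(.1,-.165))]
im=[]
for n,cc,(x0,y0,w,h) in(("pics/side0.png",c,(170,185,130,100)),("pics/s2.png",c,(170,185,130,100))):
    a=cv2.imread(n); b=cv2.resize(a[y0:y0+h,x0:x0+w],None,fx=6,fy=5.9,interpolation=3)[:, :]
    im.append(b)
    for q,col in((mat,(0,0,255)),(pan,(0,255,0)),([W(.041,.066)+[.033],W(.041,.08)+[.051],W(.026+.0,.066)+[.033]],(255,0,255)) ):
        for p in pix(cc,q): cv2.circle(b,tuple(int(v) for v in (p-[x0,y0])*6),4,col,1)
cv2.imwrite("pics/v3.png",im[1])
```

```text
(no output)
```

View pics/v3.png

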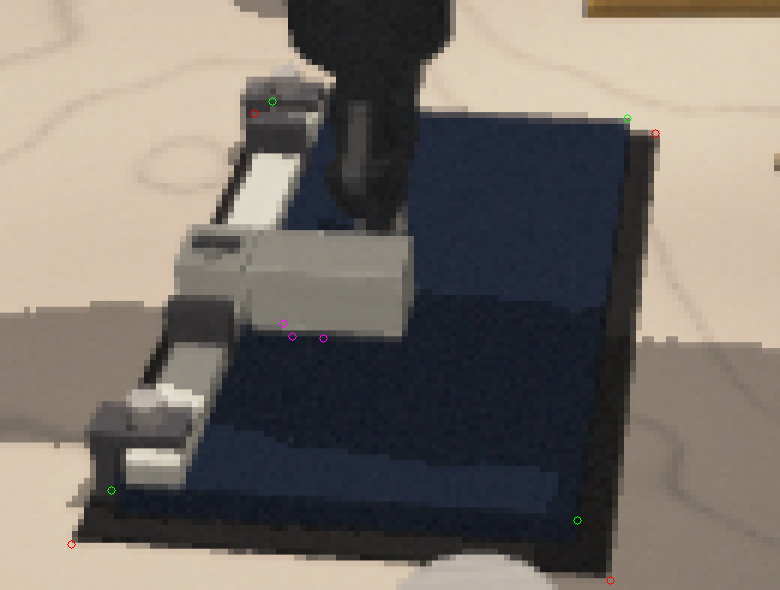

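The view shows the mat fit is good, but the guide sits farther in x than I assumed because its x is relative to guide_face. I'll re-derive the guide pose from the near-left top corner (405,278), bottom (402,337) and near-right top (412,237).

Run:
```python
from h import *
c=eyes.calibration("side"); ct=eyes.calibration("top")
o=np.array([(405,278),(402,337),(412,237)])/[6,5.9]+[170,185]
for p,z in zip(o,(.058,.0225,.058)): print(p.round(1),P(ray(c,p,z)[0]).round(4))
print("top near end",P(ray(ct,[(208.5,182.7)],.058)[0]))
# stop: near-top corner etc, v3 (235,300)
t=cv2.imread("pics/top0.png"); print([ (v,t[v,205:211].mean().round()) for v in range(176,190)])
for u in ((232,296),(228,346)): 
    p=np.array(u)/[6,5.9]+[170,185]; print("stop top near corners",P(ray(c,p,.051)[0]).round(4))
print("mat check",P(ray(c,np.array((610,577))/[6,5.9]+[170,185],.003)[0]),P(ray(c,np.array((78,540))/[6,5.9]+[170,185],.003)[0]))
print("panel",P(ray(c,np.array((575,543))/[6,5.9]+[170,185],.021)[0]))
```

```text
[237.5 232.1] [-0.0108  0.0532]
[237.  242.1] [-0.0078  0.0518]
[238.7 225.2] [-0.0088  0.0193]
top near end [-0.00816892 -0.02612058]
[(176, np.float64(148.0)), (177, np.float64(148.0)), (178, np.float64(148.0)), (179, np.float64(147.0)), (180, np.float64(147.0)), (181, np.float64(139.0)), (182, np.float64(114.0)), (183, np.float64(76.0)), (184, np.float64(49.0)), (185, np.float64(42.0)), (186, np.float64(41.0)), (187, np.float64(42.0)), (188, np.float64(43.0)), (189, np.float64(42.0))]
stop top near corners [0.0681 0.0652]
stop top near corners [0.0612 0.1031]
mat check [-0.11523877  0.1836441 ] [0.11153471 0.18246833]
panel [-0.10060614  0.18395934]
```

The guide is at about j≈0.106, stuck at the ridge, because I pushed 70 mm off the rail line. The face centre is really at panel x≈+0.028 and the rail centre at ≈0.081. I'll back off and push directly above the rail line.

```bash
python3 -m jog '[[0,-0.8,0,0,0,0,0],[0,0,-0.35,0,0,0,0],[-0.8,0,0,0,0,0,0],[-0.8,0,0,0,0,0,0],[-0.7,0,0,0,0,0,0],[0,0,0,0,0,0,0]]'
python3 - <<'E'
from h import *
print(P(bot.get_state()["tool_pos"])); plan(W(.08,.016)+[.043],3.87,5)
E
```

```text
clock: 5.85
tool_pos: [0.664, 0.1148, 0.0425]
orientation: [-0.109, 3.138, 0.002]
force: [-0.3, 0.6, -0.4]
width: -0.0
gripper_force: 0.0
[ 0.08232177 -0.01603498]
pos [0.664  0.1148 0.0425] F [-0.3  0.6 -0.4] w -0.0 t 5.8 j6 -0.02
turn units [0.01 0.02 0.02] | shift/row in target frame [ 0.015  0.214 -0.003] | unturned [ 0.015  0.214 -0.003]
```

```bash
python3 -m jog '[[0,0.25,0,0,0,0,0],[0,0.25,0,0,0,0,0],[0,0.1,0,0,0,0,0]]' | egrep "tool_pos|force"
python3 -m jog '[[0,0.1,0,0,0,0,0]]'| egrep "tool_pos|force"
python3 -m jog '[[0,0.1,0,0,0,0,0]]'| egrep "tool_pos|force"
python3 -m jog '[[0,0.1,0,0,0,0,0]]'| egrep "tool_pos|force"
python3 -m jog '[[0,0.1,0,0,0,0,0]]'| egrep "tool_pos|force"
python3 -c "
from h import *
print(P(bot.get_state()['tool_pos']))"
```

```text
tool_pos: [0.659, 0.1316, 0.0421]
force: [-0.6, -10.4, 0.4]
gripper_force: 4.9
tool_pos: [0.659, 0.132, 0.0422]
force: [-0.2, -17.1, 0.3]
gripper_force: 8.6
tool_pos: [0.6589, 0.1326, 0.0422]
force: [-0.0, -22.7, 0.1]
gripper_force: 11.4
tool_pos: [0.6588, 0.134, 0.0422]
force: [-1.2, -21.8, 0.8]
gripper_force: 10.4
tool_pos: [0.6585, 0.1392, 0.0422]
force: [0.3, -8.3, 0.9]
gripper_force: 4.4
[0.07844141 0.00870081]
```

```bash
python3 -m jog '[[0,0.1,0,0,0,0,0]]'| egrep "tool_pos|force"
python3 -m jog '[[0,0.1,0,0,0,0,0]]'| egrep "tool_pos|force"
python3 -m jog '[[0,0.07,0,0,0,0,0]]'| egrep "tool_pos|force"
python3 -m jog '[[0,0.07,0,0,0,0,0]]'| egrep "tool_pos|force"
python3 -c "
from h import *
print(P(bot.get_state()['tool_pos']))"
```

```text
tool_pos: [0.6581, 0.1454, 0.0422]
force: [0.2, 0.0, -0.7]
gripper_force: 0.2
tool_pos: [0.6581, 0.1465, 0.0422]
force: [-0.9, -19.3, 1.3]
gripper_force: 9.5
tool_pos: [0.6581, 0.1466, 0.0422]
force: [-0.4, -23.7, 2.3]
gripper_force: 11.7
tool_pos: [0.6581, 0.1467, 0.0423]
force: [-0.8, -28.6, 1.9]
gripper_force: 14.5
[0.0785776  0.01627449]
```

The guide snapped: force dropped to 0, then met the hard stop at face y≈0.031. Next I back off, rise and go to the bar.

```bash
python3 -m jog '[[0,-0.7,0,0,0,0,60],[0,-0.3,-1,0,0,0,60],[0,0,-1,0,0,0,60],[0,0,-1,0,0,0,60],[0,0,-0.9,0,0,0,60],[0,0,0,0,0,0,60]]' | egrep "tool_pos|force"
python3 - <<'E'
from h import *
plan([.4453,-.2314,.15],10.8,12)
E
```

```text
tool_pos: [0.663, 0.1254, 0.1647]
force: [0.5, 0.8, -0.5]
gripper_force: 0.0
pos [0.663  0.1254 0.1647] F [ 0.5  0.8 -0.5] w 60.0 t 7.5 j6 -0.0
turn units [ 0.01  0.08 -1.18] | shift/row in target frame [ 0.78  -0.86   0.041] | unturned [ 0.673 -0.946  0.034]
```

```bash
python3 -m jog '[[0,0,0,0,0.04,-0.6,60],[0,0,0,0,0.04,-0.58,60],[0.78,-0.86,0,0,0,0,60],[0.78,-0.86,0,0,0,0,60],[0.78,-0.86,0,0,0,0,60],[0.78,-0.86,0,0,0,0,60],[0.78,-0.86,0,0,0,0,60],[0.78,-0.86,0,0,0,0,60],[0.78,-0.86,0,0,0,0,60],[0.78,-0.86,0,0,0,0,60],[0.78,-0.86,0,0,0,0,60],[0.78,-0.86,0,0,0,0,60],[0.78,-0.86,0,0,0,0,60],[0.78,-0.86,0,0,0,0,60],[0,0,0,0,0,0,60],[0,0,0,0,0,0,60]]' | egrep "tool_pos|force"
python3 - <<'E'
from h import *
c=eyes.calibration("wrist"); im=eyes.snapshot("wrist"); cv2.imwrite("pics/w4.png",im)
for k in blobs(im,*BRASS,300): print(cv2.boundingRect(k),rect(c,k,.012))
plan([.4453,-.2314,.15],10.8,1)
E
```

```text
tool_pos: [0.4422, -0.2319, 0.1609]
force: [0.2, -0.5, 0.3]
gripper_force: 0.0
(240, 87, 30, 177) [ 442.3 -231.7  197.5   29.6   10.6]
(365, 51, 83, 135) [350.1 -88.  148.   24.3  45. ]
(0, 0, 61, 40) [ 327.  -468.4   57.8   31.7  -79.3]
pos [ 0.4426 -0.2314  0.161 ] F [ 0.2 -0.1  0.2] w 60.1 t 9.2 j6 -0.83
turn units [ 0.02 -0.08 -0.01] | shift/row in target frame [-0.088 -0.018  0.366] | unturned [-0.091 -0.018  0.365]
```

View pics/w4.png

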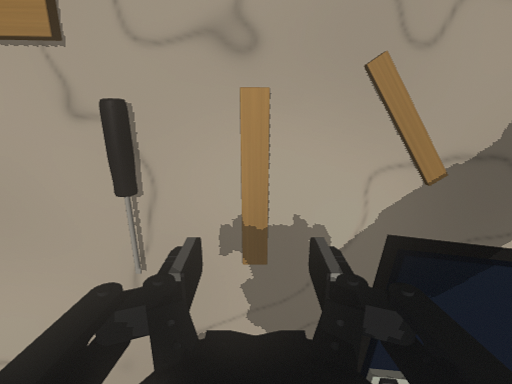

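The wrist view shows the whole bar from (255,88) to (255,264), centred between the fingers, with the screwdriver at (118,150) and the small bar at (405,118) clear. I'm descending.

```bash
python3 -m jog '[[0,0,1,0,-0.08,0,60],[0,0,1,0,0,0,60],[0,0,1,0,0,0,60],[0,0,1,0,0,0,60],[0,0,0.9,0,0,0,60],[0,0,0,0,0,0,44],[0,0,0,0,0,0,44]]' | egrep "tool_pos|force|width"
python3 -m jog '[[0,0,0.17,0,0,0,44],[0,0,0,0,0,0,44]]' | egrep "tool_pos|force|width"
```

```text
tool_pos: [0.4427, -0.2309, 0.0143]
force: [0.3, -0.0, 0.8]
width: 0.521
gripper_force: 0.0
tool_pos: [0.4435, -0.2326, 0.0102]
force: [0.1, 0.1, 0.5]
width: 0.515
gripper_force: 0.0
```

```bash
python3 -m jog '[[0,0,0.27,0,0,0,44],[0,0,0,0,0,0,44]]' | egrep "tool_pos|force|width"
python3 -m jog '[[0,0,0,0,0,0,20],[0,0,0,0,0,0,20],[0,0,0,0,0,0,20],[0,0,0,0,0,0,20],[0,0,0,0,0,0,20]]' | egrep "tool_pos|force|width"
```

```text
tool_pos: [0.4423, -0.2322, 0.0008]
force: [0.6, 0.1, 0.7]
width: 0.517
gripper_force: 0.0
tool_pos: [0.4425, -0.2324, 0.0015]
force: [-1.9, 0.6, 5.4]
width: 0.331
gripper_force: 60.2
```

```bash
python3 -m jog '[[0,0,-0.3,0,0,0,20],[0,0,-1,0,0,0,20],[0,0,-1,0,0,0,20],[0,0,-1,0,0,0,20],[0,0,-1,0,0,0,20],[0,0,0,0,0,0,20],[0,0,0,0,0,0,20]]' | egrep "tool_pos|force|width"
python3 - <<'E'
from h import *
plan(W(-.038,.009)+[.13],3.87,13)
E
```

```text
tool_pos: [0.4425, -0.2321, 0.1296]
force: [-0.1, 0.0, -5.8]
width: 0.331
gripper_force: 60.9
pos [ 0.4425 -0.2321  0.1296] F [-0.1  0.  -5.8] w 28.3 t 11.5 j6 -0.83
turn units [0.01 0.   1.2 ] | shift/row in target frame [-0.318  0.913 -0.001] | unturned [-0.425  0.869 -0.   ]
```

```bash
python3 -m jog '[[0,0,0,0,0,0.4,20],[0,0,0,0,0,0.4,20],[0,0,0,0,0,0.4,20],[-0.32,0.91,0,0,0,0,20],[-0.32,0.91,0,0,0,0,20],[-0.32,0.91,0,0,0,0,20],[-0.32,0.91,0,0,0,0,20],[-0.32,0.91,0,0,0,0,20],[-0.32,0.91,0,0,0,0,20],[-0.32,0.91,0,0,0,0,20],[-0.32,0.91,0,0,0,0,20],[-0.32,0.91,0,0,0,0,20],[-0.32,0.91,0,0,0,0,20],[-0.32,0.91,0,0,0,0,20],[-0.32,0.91,0,0,0,0,20],[-0.32,0.91,0,0,0,0,20],[0,0,0,0,0,0,20],[0,0,0,0,0,0,20]]' | egrep "tool_pos|force|width"
python3 - <<'E'
from h import *
c=eyes.calibration("wrist"); im=eyes.snapshot("wrist"); cv2.imwrite("pics/w5.png",im)
s=bot.get_state(); print("tcp panel",P(s["tool_pos"]),s["tool_pos"])
for k in blobs(im,*BRASS,1500):
    r=rect(c,k,s["tool_pos"][2]-.0015+.012); print(cv2.boundingRect(k),r,P(r[:2]/1000))
plan(W(-.038,.009)+[.045],3.87,3)
E
```

```text
tool_pos: [0.5414, 0.1306, 0.1276]
force: [0.1, -0.2, -5.3]
width: 0.329
gripper_force: 61.3
tcp panel [-0.03887069  0.00738067] [0.5415198  0.12994034 0.12796627]
(222, 57, 68, 279) [517.9 129.4 150.3  30.1   3.9] [-0.0624731   0.00843573]
pos [0.5415 0.1299 0.128 ] F [-0.3 -1.  -6.4] w 28.5 t 13.3 j6 0.02
turn units [ 0.   -0.05  0.  ] | shift/row in target frame [-0.01   0.018  0.922] | unturned [-0.014  0.018  0.922]
```

View pics/w5.png

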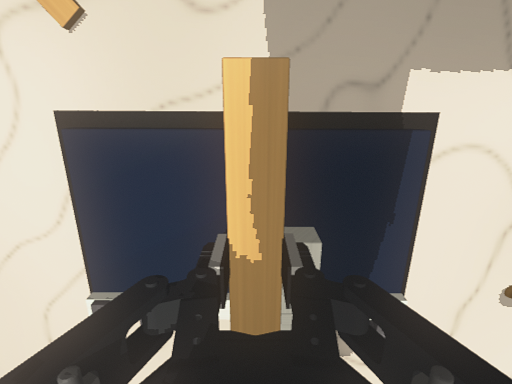

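The wrist view shows the bar parallel to the panel's side edges, the guide's near-left corner at (319,229), and the rail's near edge at about row 294. I'll measure those.

Run:
```python
from h import *
c=eyes.calibration("wrist"); im=cv2.imread("pics/w5.png"); g=im.max(2).astype(int)
print("guide corner",P(ray(c,[(319.5,228.5)],.058)[0]))
for u in (94,98,102,394,398,402): print(u,g[286:304,u].tolist())
for u in (300,306,312): print(u,g[220:236,u].tolist())
for v in (236,242,248): print(v,g[v,312:328].tolist())
for v in (293,295): print(v,P(ray(c,[(100,v)],.033)[0]),P(ray(c,[(398,v)],.033)[0]))
print("bar near end",P(ray(c,[(256,57.5)],bot.get_state()["tool_pos"][2]+.0105)[0]))
```

```text
guide corner [-0.02000517  0.0620676 ]
94 [76, 76, 77, 76, 76, 74, 123, 148, 150, 149, 148, 148, 146, 195, 144, 80, 73, 78]
98 [75, 75, 74, 75, 74, 70, 120, 148, 148, 148, 147, 147, 146, 180, 93, 72, 74, 75]
102 [73, 75, 73, 73, 74, 70, 119, 147, 148, 147, 147, 146, 145, 179, 92, 68, 75, 74]
394 [70, 69, 68, 68, 70, 68, 65, 116, 145, 149, 124, 65, 46, 46, 46, 47, 47, 46]
398 [68, 69, 69, 71, 69, 70, 65, 116, 144, 145, 145, 146, 149, 116, 56, 44, 47, 47]
402 [58, 60, 60, 62, 62, 60, 58, 67, 117, 136, 142, 145, 144, 143, 169, 253, 181, 68]
300 [48, 47, 48, 48, 47, 46, 58, 111, 113, 115, 114, 112, 114, 114, 113, 113]
306 [48, 48, 48, 48, 49, 47, 56, 112, 116, 113, 111, 112, 114, 115, 112, 112]
312 [47, 48, 49, 48, 47, 45, 56, 114, 116, 112, 112, 112, 113, 114, 114, 113]
236 [114, 114, 113, 114, 114, 112, 87, 44, 46, 48, 47, 48, 48, 47, 48, 48]
242 [123, 127, 128, 128, 129, 128, 129, 130, 127, 97, 43, 47, 48, 47, 47, 48]
248 [173, 173, 174, 174, 174, 175, 176, 178, 176, 133, 37, 46, 49, 47, 48, 48]
293 [ 0.0625973  -0.15000648] [0.06265331 0.15322748]
295 [ 0.06499801 -0.15040656] [0.06505405 0.15359511]
bar near end [-0.13741317  0.00825689]
```

Run:
```python
from h import *
c=eyes.calibration("wrist"); 
print("guide near, bottom",P(ray(c,[(306,226.5)],.0225)[0]),"top-left corner",P(ray(c,[(321,242.5)],.058)[0]))
print("rail bottom",P(ray(c,[(98,291.7)],.021)[0]),P(ray(c,[(398,292.7)],.021)[0]),"top",P(ray(c,[(98,298.8)],.033)[0]))
print("panel near corners", P(ray(c,[(62,128)],.021)[0]),P(ray(c,[(432,129)],.021)[0]))
```

```text
guide near, bottom [-0.00619186  0.05772506] top-left corner [-0.00696462  0.06425015]
rail bottom [ 0.06995497 -0.15983008] [0.07126937 0.16050055] top [ 0.06959264 -0.15322256]
panel near corners [-0.10015936 -0.1629627 ] [-0.09922819  0.164497  ]
```

```bash
python3 -m jog '[[-0.13,0.03,0.8,0,-0.05,0,20],[0,0,0.8,0,0,0,20],[0,0,0.8,0,0,0,20],[0,0,0.6,0,0,0,20],[0,0,0.25,0,0,0,20],[0,0,0,0,0,0,20],[0,0,0,0,0,0,20]]' | egrep "tool_pos|force|width"
python3 - <<'E'
from h import *
plan(W(-.035,.009)+[.0225],3.87,1); print(P(bot.get_state()["tool_pos"]))
E
```

```text
tool_pos: [0.5477, 0.1309, 0.0333]
force: [1.1, 0.1, -5.5]
width: 0.328
gripper_force: 61.2
pos [0.5477 0.1309 0.0333] F [ 1.1  0.1 -5.5] w 28.0 t 14.1 j6 0.03
turn units [ 0.01  0.05 -0.01] | shift/row in target frame [0.08  0.036 0.36 ] | unturned [0.082 0.036 0.36 ]
[-0.03259378  0.00792089]
```

```bash
python3 -m jog '[[0.1,0,0,0,0.05,0,20],[0,0,0,0,0,0,20],[0,0,0.2,0,0,0,20],[0,0,0,0,0,0,20]]' | egrep "tool_pos|force|width"
python3 - <<'E'
from h import *
plan(W(-.035,.009)+[.0225],3.87,1); print(P(bot.get_state()["tool_pos"]))
E
```

```text
tool_pos: [0.5441, 0.1312, 0.0264]
force: [0.0, 0.4, -5.3]
width: 0.33
gripper_force: 61.2
pos [0.5441 0.1312 0.0264] F [ 0.   0.4 -5.3] w 28.2 t 14.4 j6 0.03
turn units [ 0.01 -0.   -0.  ] | shift/row in target frame [-0.04   0.018  0.131] | unturned [-0.041  0.018  0.131]
[-0.03621394  0.00846179]
```

```bash
python3 -m jog '[[0,0,0.1,0,0,0,20],[0,0,0,0,0,0,20]]' | egrep "tool_pos|force"
python3 -m jog '[[0,0,0.05,0,0,0,20],[0,0,0,0,0,0,20]]' | egrep "tool_pos|force"
```

```text
tool_pos: [0.5441, 0.1312, 0.0234]
force: [0.3, -0.2, -5.4]
gripper_force: 61.3
tool_pos: [0.5445, 0.1312, 0.0225]
force: [-0.4, -0.4, -3.9]
gripper_force: 61.5
```

```bash
python3 -m jog '[[0,0.1,0,0,0,0,20],[0,0,0,0,0,0,20]]' | egrep "tool_pos|force"
python3 -m jog '[[0,0.07,0,0,0,0,20],[0,0,0,0,0,0,20]]' | egrep "tool_pos|force"
python3 -m jog '[[0,0.05,0,0,0,0,20],[0,0,0,0,0,0,20]]' | egrep "tool_pos|force"
```

```text
tool_pos: [0.5445, 0.1345, 0.0225]
force: [-0.5, -0.4, -4.2]
gripper_force: 61.5
tool_pos: [0.5443, 0.1365, 0.0225]
force: [-0.5, -0.0, -3.7]
gripper_force: 61.6
tool_pos: [0.5443, 0.1373, 0.0225]
force: [0.5, -3.1, -2.1]
gripper_force: 61.7
```

```bash
python3 -m jog '[[0,0.04,0,0,0,0,20],[0,0,0,0,0,0,20]]' | egrep "tool_pos|force|moment"
python3 -m jog '[[0,0,0,0,0,0,32],[0,0,0,0,0,0,36],[0,0,0,0,0,0,42],[0,0,0,0,0,0,46],[0,0,-0.5,0,0,0,46],[0,0,-1,0,0,0,46],[0,0,-1,0,0,0,0],[0,0,0,0,0,0,0],[0,0,0,0,0,0,0]]' | egrep "tool_pos|force"
python3 - <<'E'
from h import *
im=eyes.snapshot("wrist"); c=eyes.calibration("wrist"); cv2.imwrite("pics/w6.png",im)
for k in blobs(im,*BRASS,1500): r=rect(c,k,.033); print(cv2.boundingRect(k),r,P(r[:2]/1000))
plan(W(.015,-.04)+[.1],3.87,3); plan(W(.015,-.04)+[.026],3.87,3)
E
```

```text
tool_pos: [0.5442, 0.1375, 0.0225]
force: [1.4, -6.2, -1.8]
gripper_force: 61.7
tool_pos: [0.5447, 0.1393, 0.0982]
force: [-0.6, 0.1, 0.1]
gripper_force: 0.0
(233, 75, 42, 237) [543.2 137.7 197.8  30.1   3.3] [-0.0366706   0.01500923]
pos [0.5437 0.1391 0.0971] F [ 0.7 -0.1  0.2] w 0.0 t 16.6 j6 0.04
turn units [ 0.01  0.   -0.  ] | shift/row in target frame [-0.567 -0.626 -0.032] | unturned [-0.567 -0.626 -0.032]
pos [0.5437 0.1391 0.0971] F [ 0.7 -0.1  0.2] w 0.0 t 16.6 j6 0.04
turn units [ 0.01  0.   -0.  ] | shift/row in target frame [-0.567 -0.626  0.79 ] | unturned [-0.567 -0.627  0.79 ]
```

The bar is flush by measurement: its left edge is at panel y≈0.030 and yaw is about parallel. The far-end gap to the rail is about 7 mm, so I'll nudge it about 4 mm from its near end.

```bash
python3 - <<'E'
from h import *
plan(W(-.168,.014)+[.097],3.87,5)
E
python3 -m jog '[[0.88,0,0,0,0,0,0],[0.88,0,0,0,0,0,0],[0.88,0,0,0,0,0,0],[0.88,0,0,0,0,0,0],[0.88,0,0,0,0,0,0],[0,0,1,0,0,0,0],[0,0,1,0,0,0,0],[0,0,0.4,0,0,0,0],[0,0,0,0,0,0,0],[0,0,0,0,0,0,0]]' | egrep "tool_pos|force"
python3 - <<'E'
from h import *
print(P(bot.get_state()["tool_pos"])); plan(W(-.144,.014)+[.026],3.87,4)
E
```

```text
pos [0.5437 0.1391 0.0971] F [ 0.7 -0.1  0.2] w 0.0 t 16.6 j6 0.04
turn units [ 0.01  0.   -0.  ] | shift/row in target frame [ 0.88  -0.016  0.001] | unturned [ 0.88  -0.016  0.001]
tool_pos: [0.4114, 0.13, 0.0248]
force: [0.4, -0.5, -0.1]
gripper_force: 0.0
[-0.16872755  0.01626581]
pos [0.4114 0.13   0.0248] F [ 0.4 -0.5 -0.1] w 0.0 t 17.6 j6 0.05
turn units [ 0.01 -0.02 -0.  ] | shift/row in target frame [-0.206 -0.019 -0.01 ] | unturned [-0.206 -0.019 -0.011]
```

```bash
python3 -m jog '[[-0.4,0,0,0,0,0,0],[-0.1,0,0,0,0,0,0],[-0.1,0,0,0,0,0,0],[0,0,0,0,0,0,0]]' | egrep "tool_pos|force"
python3 -m jog '[[-0.1,0,0,0,0,0,0],[0,0,0,0,0,0,0]]' | egrep "tool_pos|force"
python3 -m jog '[[-0.1,0,0,0,0,0,0],[0,0,0,0,0,0,0]]' | egrep "tool_pos|force"
python3 -c "
from h import *
print(P(bot.get_state()['tool_pos']))"
```

```text
tool_pos: [0.4313, 0.1314, 0.0258]
force: [-0.3, -0.4, 0.0]
gripper_force: 0.0
tool_pos: [0.4335, 0.1315, 0.0255]
force: [-0.0, 0.2, -0.0]
gripper_force: 0.0
tool_pos: [0.4357, 0.1317, 0.0252]
force: [-1.6, -0.1, 0.8]
gripper_force: 0.7
[-0.14430365  0.01624958]
```

```bash
python3 -m jog '[[-0.08,0,0,0,0,0,0],[0,0,0,0,0,0,0]]' | egrep "tool_pos|force"
python3 -m jog '[[-0.05,0,0,0,0,0,0],[0,0,0,0,0,0,0]]' | egrep "tool_pos|force"
python3 -m jog '[[0.6,0,0,0,0,0,0],[0,0,-1,0,0,0,0],[0,0,-1,0,0,0,0],[0,0,-0.4,0,0,0,0],[-1,-0.5,0,0,0,0,0],[-1,-0.5,0,0,0,0,0],[-1,-0.5,0,0,0,0,0],[-1,-0.4,0,0,0,0,0],[-1,0,0,0,0,0,0],[-0.8,0,0,0,0,0,0],[0,0,0,0,0,0,0],[0,0,0,0,0,0,0]]' | egrep "tool_pos|force"
python3 - <<'E'
from h import *
im=eyes.snapshot("wrist"); c=eyes.calibration("wrist"); cv2.imwrite("pics/w7.png",im)
for k in blobs(im,*BRASS,1500): r=rect(c,k,.033); print(cv2.boundingRect(k),r,P(r[:2]/1000))
print(P(bot.get_state()['tool_pos'])); plan(W(.015,-.04)+[.0255],3.87,3)
E
```

```text
tool_pos: [0.4367, 0.1317, 0.0249]
force: [-5.2, 0.6, 2.8]
gripper_force: 2.5
tool_pos: [0.4382, 0.1319, 0.0249]
force: [-4.6, 0.1, 2.7]
gripper_force: 2.5
tool_pos: [0.5998, 0.0855, 0.0968]
force: [-1.8, -0.1, -0.4]
gripper_force: 0.0
(300, 0, 65, 267) [549.  137.4 195.5  31.8   3.3] [-0.03090407  0.01431846]
[ 0.01546143 -0.04080289]
pos [0.599  0.0855 0.0969] F [ 0.  -0.2 -1.1] w -0.4 t 20.1 j6 -0.06
turn units [ 0.01 -0.01 -0.  ] | shift/row in target frame [0.005 0.009 0.793] | unturned [0.004 0.008 0.793]
```

View pics/w7.png

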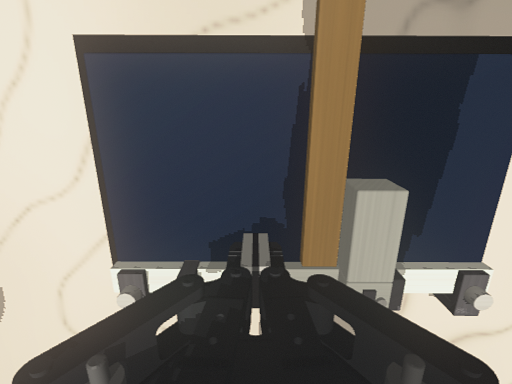

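The wrist view shows the bar against the guide's right face at column ~345, with its far end at row 266, just short of the rail. Now a seating push on the bar, opposite the guide face.

```bash
python3 -m jog '[[0,0,0.9,0,0,0,0],[0,0,0.9,0,0,0,0],[0,0,0.57,0,0,0,0],[0,0,0,0,0,0,0],[0,0.4,0,0,0,0,0],[0,0.3,0,0,0,0,0],[0,0,0,0,0,0,0]]' | egrep "tool_pos|force"
python3 -m jog '[[0,0.1,0,0,0,0,0],[0,0,0,0,0,0,0]]' | egrep "tool_pos|force"
python3 -m jog '[[0,0.1,0,0,0,0,0],[0,0,0,0,0,0,0]]' | egrep "tool_pos|force"
python3 -c "
from h import *
print(P(bot.get_state()['tool_pos']))"
```

```text
tool_pos: [0.5988, 0.1083, 0.0278]
force: [0.6, 0.4, -0.1]
gripper_force: 0.0
tool_pos: [0.5982, 0.11, 0.0269]
force: [-0.1, 0.6, -0.8]
gripper_force: 0.0
tool_pos: [0.5977, 0.1127, 0.0263]
force: [0.0, 0.1, 0.8]
gripper_force: 0.0
[ 0.01603968 -0.01362716]
```

```bash
python3 -m jog '[[0,0.06,0,0,0,0,0],[0,0,0,0,0,0,0]]' | egrep "tool_pos|force"
python3 -m jog '[[0,0.05,0,0,0,0,0],[0,0,0,0,0,0,0]]' | egrep "tool_pos|force"
python3 -m jog '[[0,0.05,0,0,0,0,0],[0,0,0,0,0,0,0]]' | egrep "tool_pos|force"
```

```text
tool_pos: [0.5976, 0.114, 0.0262]
force: [0.8, -0.8, -0.8]
gripper_force: 0.5
tool_pos: [0.5978, 0.1158, 0.0266]
force: [-0.2, -1.2, 1.2]
gripper_force: 1.0
tool_pos: [0.5977, 0.1174, 0.0265]
force: [0.8, -0.9, 2.2]
gripper_force: 1.4
```

```bash
python3 -m jog '[[0,0.04,0,0,0,0,0],[0,0,0,0,0,0,0]]' | egrep "tool_pos|force"
python3 -m jog '[[0,0.04,0,0,0,0,0],[0,0,0,0,0,0,0]]' | egrep "tool_pos|force"
python3 - <<'E'
from h import *
print(P(bot.get_state()['tool_pos']))
im=eyes.snapshot("wrist"); c=eyes.calibration("wrist"); cv2.imwrite("pics/w8.png",im)
for k in blobs(im,*BRASS,1500): r=rect(c,k,.033); print(cv2.boundingRect(k),r,P(r[:2]/1000))
E
```

```text
tool_pos: [0.5977, 0.1185, 0.0265]
force: [0.5, -2.1, 5.2]
gripper_force: 1.9
tool_pos: [0.5976, 0.1191, 0.0265]
force: [0.5, -3.6, 4.3]
gripper_force: 3.6
[ 0.01633711 -0.00721521]
(267, 0, 76, 282) [544.3 137.7 138.7  30.4   3.5] [-0.03557311  0.01493499]
```

```bash
python3 -m jog '[[0,0.06,0,0,0,0,0],[0,0,0,0,0,0,0]]' | egrep "tool_pos|force"
python3 -m jog '[[0,0.06,0,0,0,0,0],[0,0,0,0,0,0,0]]' | egrep "tool_pos|force"
python3 -c "
from h import *
print(P(bot.get_state()['tool_pos']))"
```

```text
tool_pos: [0.5976, 0.1193, 0.0266]
force: [0.6, -10.1, 5.3]
gripper_force: 6.3
tool_pos: [0.5976, 0.1195, 0.0265]
force: [0.4, -15.6, 5.7]
gripper_force: 8.9
[ 0.01640643 -0.00684815]
```

Firmly seated at 15 N. Next I retreat, rise clear and verify.

```bash
python3 -m jog '[[0,-0.2,0,0,0,0,0],[0,-0.8,0,0,0,0,0],[0,0,-1,0,0,0,0],[0,0,-1,0,0,0,0],[0,0,-1,0,0,0,0],[0,0,-1,0,0,0,0],[0.9,-0.5,0,0,0,0,0],[0.9,-0.5,0,0,0,0,0],[0,-0.5,0,0,0,0,0],[0,0,0,0,0,0,0],[0,0,0,0,0,0,0]]' | egrep "tool_pos|force"
python3 - <<'E'
from h import *
print(P(bot.get_state()['tool_pos']))
im=eyes.snapshot("wrist"); c=eyes.calibration("wrist"); cv2.imwrite("pics/w9.png",im)
for k in blobs(im,*BRASS,1500): r=rect(c,k,.033); print(cv2.boundingRect(k),r,P(r[:2]/1000))
s=eyes.snapshot("side"); cv2.imwrite("pics/s9.png",s)
a=cv2.resize(s[185:285,170:300],(520,400),interpolation=3)
k=max(blobs(im,*BRASS,1500),key=cv2.contourArea); x,y,w,h=cv2.boundingRect(k); y1=y+h
b=cv2.resize(im[max(0,y1-110):y1+30,max(0,x+w//2-50):x+w//2+48],(280,400),interpolation=3)
print("b origin",max(0,x+w//2-50),max(0,y1-110)); cv2.imwrite("pics/v9.png",np.hstack([a,b]))
E
```

```text
tool_pos: [0.5487, 0.0451, 0.1459]
force: [-0.4, -0.1, -0.1]
gripper_force: 0.0
[-0.03742213 -0.07778652]
(325, 89, 54, 196) [548.2 136.7 197.8  33.    3.7] [-0.0317495   0.01367405]
b origin 302 175
```

View pics/v9.png

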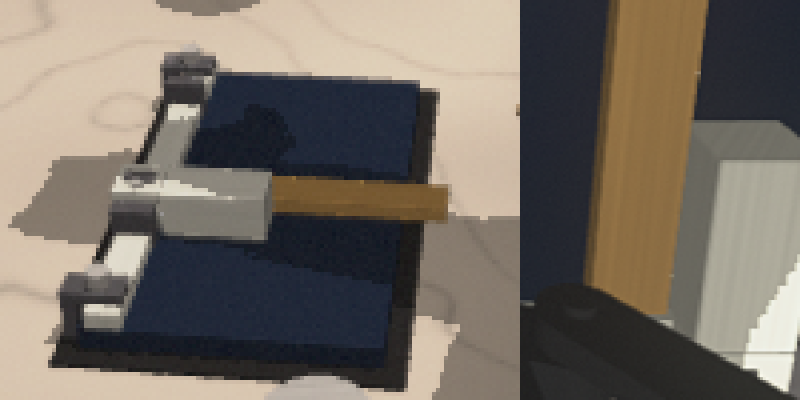

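The side view shows the guide against the home stop and the bar flat along its right face. The wrist crop shows no gap on the long edge and the bar's end just short of the rail. Handing in.

```bash
python3 -c "
from workcell import bot
print(bot.get_state()['clock'],bot.finish_job())"
```

```text
the job is handed in; nothing more can be done
23.8 None
```

The job is handed in at 23.8 s: the guide is clicked home, and the 200 mm straightedge lies flat and released against its right-hand face, its end about 3 mm from the rail, with nothing else touched.

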